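Clip the cover plate onto the reader's measuring seat

ROBOT

A 6-joint arm with a two-finger parallel gripper is mounted at the origin on a cart in front of the work surface, level with it; the furniture and walls round the work are solid. World frame = base frame: x ahead of the robot, y to its left, z up, the work surface at z = 0. Lengths are in m, angles in rad, forces in N, time in s.
With the tool pointing down it reaches from about 0.25 to 0.775 m from the base axis. Payload 4 kg.
Tool frame: the origin (TCP) lies on the front face of the gripper's body, between the roots of the fingers; the fingertips stand 97 mm ahead of it and the grasp point (between the pads) lies 78 mm ahead of it; z points along the fingers, y is the line along which they close (so a half turn about z gives the same grasp; the last joint's range is limited). The gripper opens to 94 mm and grips with 3 to 60 N. Pads are 16 mm wide; open, the fingers measure 119 mm over their backs; the gripper's body (75 mm by 177 mm) begins 78 mm behind the grasp point.
Start: joints at [1.199, 0.087, 1.371, -0, 1.684, -0.103], TCP at [0.146, 0.53, 0.303] pointing down, gripper open.
Joint ranges: [-3.1, 3.1], [-0.76, 2.03], [0.27, 2.55], [-1.08, 4.22], [0.17, 2.65], [-2.57, 2.57]. Speed limits (rad/s): [2.79, 2.79, 3.14, 3.14, 3.14, 3.14].

INTERFACE

Orientations are given as a unit quaternion [w, x, y, z].
In Python, from cell import ctrl gives the robot as it stands.
- The arm moves only by the shell command python3 -m creep 'ROWS'. ROWS is JSON, a list of rows, each a list of 7 numbers: the shift along the world's x, y, z in cm, then the turn, a rotation vector about the world's x, y, z in rad, then the closure, from 0 (fully open) to 1 (shut). In form: [[dx, dy, dz, ax, ay, az, fingers], ...]. A call has 1 to 20 rows; each row shifts and turns the commanded pose from where the row before left it; what a row does not reach is not made up. A row lasts 1/8 s, in which the tool goes at most 62.5 mm and 10.7 degrees, less where a joint would pass 70% of its speed; a pose out of reach is approached as far as the arm can. A call is refused whole if a number of a shift passes 6.25 or a number of a turn 0.188, either way. A call with a gripper value outside its range is refused whole. The fingers move at their own pace and stop on an object; the grip force is fixed at half the most. Time passes only in rows, so rows that do not move let the fingers close. It gives the time, the measured TCP pose, the force, the opening and the grip force at its end, in the units of the state.
- ctrl.state(): the state, without advancing time (a new reading comes with each control period).
- ctrl.snapshot(name): name is "scene" or "top" or "wrist"; returns a dict with "color" (384x512x3 uint8, blue, green, red), "K" (3x3 intrinsics, pixels), "position" and "rotation" of the camera in the world. Camera axes: x right, y down, z forward; pixel columns grow to the right and rows downward; lengths in m; the calibration is good to about 2 mm. A picture is of the moment at which its call begins. There is no depth.
- ctrl.job_done(): hands the job in; it is judged then, once.
The state is a dict: "time": time; "joint_positions": joint angles; "qd": joint speeds; "tau": joint torques, N m; "ee_pos": TCP position; "tool_rot": TCP orientation; "ft_force": force on the tool from outside, world axes, zero at the start; "ft_torque": the same for the moment, N m; "opening": finger opening in m; "finger_force": force on a finger pad.
Only numpy, scipy, OpenCV 4.12 (cv2) and the standard library are available. Lean on these libraries where they do the work, as an engineer would, in place of code of your own. Each camera call takes 0.05 s, during which the arm holds its last target. There are 200 camera calls.

TASK

Put the loose cover plate on the reader's measuring seat, blue handle towards the open front of the reader: set it down lightly between the guides so that it rests on the three sprung catches, and let go of it. Then press it down gently, at the handle end and at both corners of the free end, until every catch has snapped over it and it lies flat on the seat; leave the cup and the two vials standing where they are.

Things in the scene. Friction and masses are not known exactly. Their poses are not given: they have to be found in the camera images.
- reader: white bench reader, fixed; base 196 x 116 mm, 31 mm high, origin on the worktop straight below the centre of its measuring seat, x axis from its open front to its rear column, z up. The column (70 mm wide) stands at x = 79 to 113 mm behind the seat's centre and carries the overhanging head. Left and right of the seat it is open
- head_edge (a point): middle of the lower front edge of the reader's head: a block 70 mm wide and 50 mm high that overhangs the rear half of the seat. The point lies 200 mm above the seat and 5 mm behind the seat's centre; from here the head runs back to the column, its underside level. Axes as the reader's
- seat (a point): centre of the flat black measuring seat, on its surface, 35 mm above the worktop; axes as the reader's. Slippery plastic guides stand round it, 17 mm high with flared tops up to 24 mm above the seat; the cover has 1.5 mm play each way between them. Three grey guides hold a sprung round steel catch: one in the middle of the front end (x = -45 mm), one at each side at x = +28 mm, y = -32 and +32 mm
- rest (a point): point 12 mm above the seat's centre, where the centre of the cover's underside lies while the cover rests on the three catches. About 8 to 16 N pressed down on the handle's top seats the front end; each rear corner takes about 5 to 10 N. A catch then snaps over the plate's edge and holds it. Pressing one end leaves the other up, and pressing one rear corner may leave the other up
- cover: loose aluminium cover plate, 90 mm (x) x 64 mm (y) x 5 mm thick, 0.14 kg, with a blue bridge handle on top near its front (-x) end. Origin at the centre of its underside, x axis from the handle end to the free end, z up. It belongs on the seat with its axes along the seat's axes
- handle (a point): middle of the blue bar of the cover's handle, where it is grasped: bar 32 mm long along the cover's x, 10 mm thick along y, 18 mm high. This point lies 22 mm in front of the plate's centre (-x) and 31 mm above its underside; the bar's top is 40 mm above the underside and there is a gap of 17 mm between the bar and the plate
- far_end (a point): point on the cover's upper face near its free (rear) end, 32 mm behind the plate's centre (+x), 5 mm above its underside; the places to press this end are here and 20 mm to either side (+y and -y)
- cup_blue: sample cup with a blue lid, 55 mm wide, 58 mm high, stands close beside the reader, on its +y side; origin at the centre of its underside; bystander
- vial_blue: glass vial with blue cap, 22 mm wide, 48 mm high, stands close beside the reader, on its -y side; origin at the centre of its underside; bystander
- vial_black: glass vial with black cap, 22 mm wide, 48 mm high, stands close beside the reader, on its -y side; origin at the centre of its underside; bystander
There are look-alikes about, which are no part of the job. Of the things that look like the cover, take the one that is farthest to the robot's right at the start.

How it is judged:
By the outcome, as a careful person would: the job done as asked, in the order asked, and still so for the second after the job is handed in, with the robot touching nothing.
It also fails if it takes over 58 s, if anything falls off the work surface, if the arm or the gripper's body presses on something with over 40 N, if the wrist force passes 120 N, or if a joint passes its speed limit or range.

## Working session

There is one attempt and no reset: what is moved stays moved. The work goes in short steps, Python scripts to look and compute and a shell command to move; the robot and the scene stay as the last step left them, time stands still between calls to the robot, and variables do not carry over. Pictures are saved under pics/ and viewed, at most 10 in all, crops included, and the job is handed in when it is done.

```bash
mkdir -p pics; cat > h.py <<'E'
import numpy as np,cv2,json
from cell import ctrl
def snap(n,f):
    s=ctrl.snapshot(n); cv2.imwrite(f'pics/{f}.png',s['color'])
    np.savez(f'pics/{f}.npz',K=s['K'],p=s['position'],R=s['rotation']); return s
def ray(f,u,v,z):
    d=np.load(f'pics/{f}.npz'); r=np.array(d['R'])@np.linalg.inv(d['K'])@[u,v,1]; p=d['p']
    return p+r*(z-p[2])/r[2]
def proj(f,P):
    d=np.load(f'pics/{f}.npz'); c=np.array(d['R']).T@(np.array(P)-d['p']); q=d['K']@c; return q[:2]/q[2]
E
python3 - <<'E'
from h import *
a=snap('top','top0');b=snap('scene','scene0')
for s in(a,b):print(s['position'],np.round(s['rotation'],3).tolist(),s['K'][0])
for n in('top0','scene0'):
    i=cv2.imread(f'pics/{n}.png');cv2.imwrite(f'pics/{n}b.png',cv2.resize(i,(768,576),interpolation=cv2.INTER_CUBIC))
print(ctrl.state())
E
```

```text
[ 0.06237206 -0.21508709  1.39587559] [-0.17, 0.839, -0.506, 0.107] [486.53744341   0.         258.10967648]
[ 0.04199899 -0.55067018  0.7576827 ] [-0.398, 0.852, -0.311, 0.138] [386.29982936   0.         254.34478719]
{'time': 0.1, 'joint_positions': array([ 1.19893910e+00,  8.79363287e-02,  1.37210773e+00, -2.35434488e-06,
        1.68359518e+00, -1.03113496e-01]), 'qd': array([ 6.45001159e-04, -3.38589748e-03, -1.66191065e-03,  2.03434156e-04,
       -1.79340822e-04,  8.66439167e-05]), 'tau': array([ 1.68410847e-03, -3.41255021e+01, -3.03301227e+01,  7.19281984e-02,
        3.04826349e-02, -1.12386356e-04]), 'ee_pos': array([0.14594006, 0.5299766 , 0.30158849]), 'tool_rot': array([-2.39602347e-04,  1.33967927e-01,  9.90985140e-01, -9.94847610e-04]), 'ft_force': array([ 0.08750689, -0.01418935, -0.59600562]), 'ft_torque': array([-0.011455  , -0.03986485,  0.01002826]), 'finger_force': 0.0, 'opening': 0.09433476500509408}
```

View pics/top0b.png

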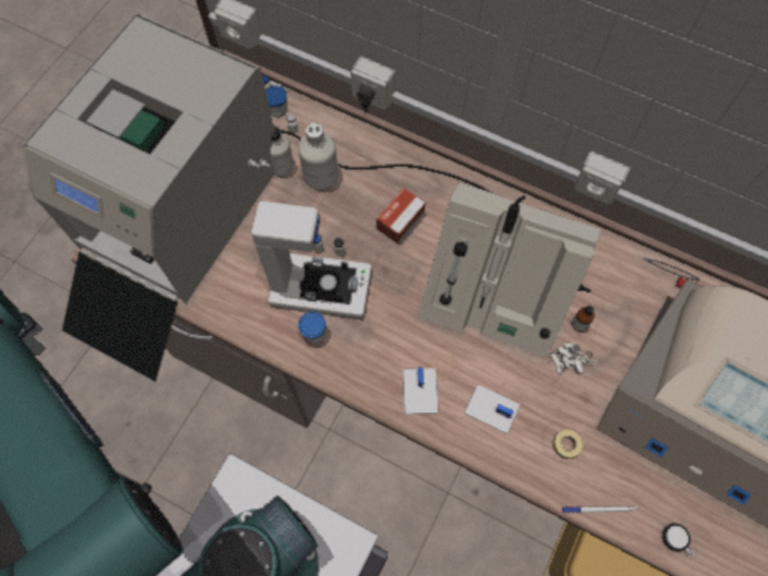

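View pics/scene0b.png

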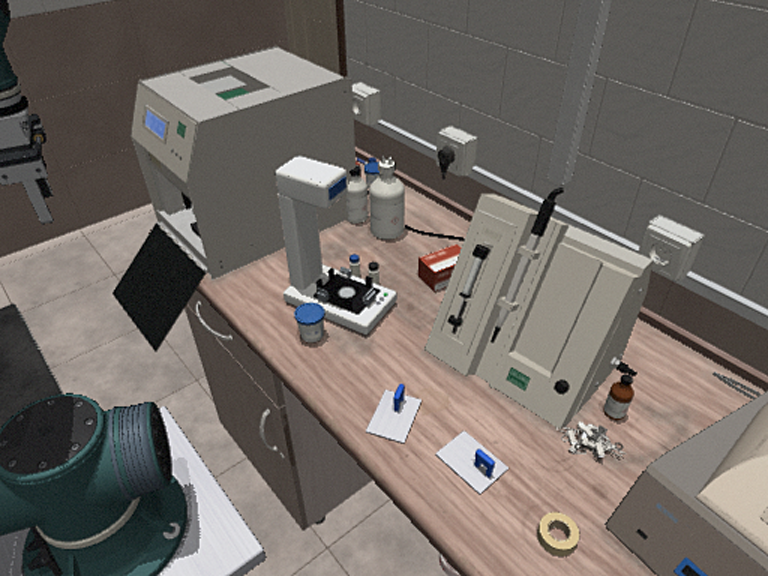

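```bash
cat > h.py <<'E'
import numpy as np,cv2,json
from scipy.spatial.transform import Rotation as Ro
from cell import ctrl
def snap(n,f):
    s=ctrl.snapshot(n); cv2.imwrite(f'pics/{f}.png',s['color'])
    np.savez(f'pics/{f}.npz',K=s['K'],p=s['position'],R=s['rotation']); return s
def cam(f):
    d=np.load(f'pics/{f}.npz'); q=d['R']; return d['K'],d['p'],Ro.from_quat(np.r_[q[1:],q[0]]).as_matrix()
def ray(f,u,v,z):
    K,p,R=cam(f); r=R@np.linalg.inv(K)@[u,v,1]; return p+r*(z-p[2])/r[2]
def proj(f,P):
    K,p,R=cam(f); q=K@(R.T@(np.array(P)-p)); return q[:2]/q[2]
E
python3 - <<'E'
from h import *
for n,u,v,z in [('coverL',420,390,.005),('coverR',493,409,.005),('hL',420,376,.04),('hR',504,410,.04),('seat',328,283,.035),('cup',312,325,.058),('frontL',370,270,.031),('fR',365,313,.031),('bR',270,305,.031),('vial',338,243,.048),('red',400,215,.03)]:
    print(n,ray('top0',u/1.5,v/1.5,z).round(3))
for n,u,v,z in [('coverL',395,416,.005),('coverR',473,462,.005),('seat',347,293,.035),('hR',484,455,.04)]:
    print('s',n,ray('scene0',u/1.5,v/1.5,z).round(3))
a=cv2.imread('pics/top0.png');
c1=cv2.resize(a[230:300,260:360],None,fx=5.6,fy=5.6,interpolation=cv2.INTER_CUBIC)
c2=cv2.resize(a[130:235,160:260],None,fx=5.6,fy=5.6,interpolation=cv2.INTER_CUBIC)
cv2.imwrite('pics/c1.png',c1);cv2.imwrite('pics/c2.png',c2)
E
```

```text
coverL [ 0.426 -0.108  0.005]
coverR [ 0.459 -0.249  0.005]
hL [ 0.442 -0.098  0.04 ]
hR [ 0.457 -0.268  0.04 ]
seat [0.53  0.155 0.035]
cup [0.43  0.133 0.058]
frontL [0.597 0.095 0.031]
fR [0.509 0.059 0.031]
bR [0.435 0.236 0.031]
vial [0.613 0.178 0.048]
red [0.74  0.099 0.03 ]
s coverL [ 0.424 -0.11   0.005]
s coverR [ 0.458 -0.25   0.005]
s seat [0.53  0.155 0.035]
s hR [ 0.459 -0.266  0.04 ]
```

View pics/c1.png

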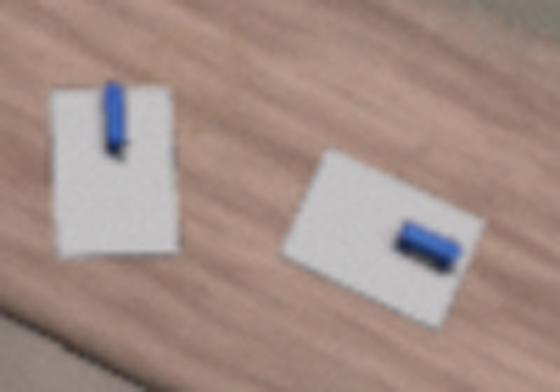

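View pics/c2.png

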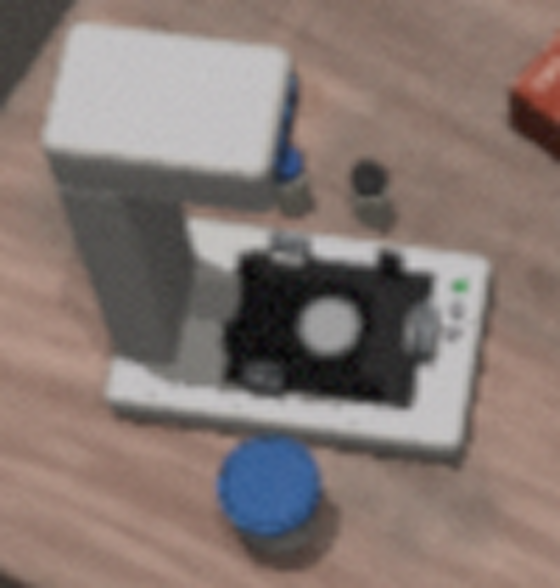

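```bash
python3 - <<'E'
from h import *
c=[ray('top0',260+u/5.6-.4,230+v/5.6-.4,.005)[:2] for u,v in [(330,150),(485,218),(438,326),(283,255)]]
c=np.array(c);m=c.mean(0);print('cover',m,[np.linalg.norm(c[i]-c[i-1]).round(4) for i in range(4)])
d=(c[0]+c[3]-c[1]-c[2])/2;print('yaw',np.arctan2(d[1],d[0]));
e=c[0]-c[3]; print('yaw2',np.arctan2(-e[0],e[1])) 
h=ray('top0',260+431/5.6-.4,230+240/5.6-.4,.04);print('handle',h,'pred',m-.022*d/np.linalg.norm(d))
r=np.array([ray('top0',160+u/5.6-.4,130+v/5.6-.4,.031)[:2] for u,v in [(490,258),(466,445),(108,395)]])
print(r,np.linalg.norm(r[0]-r[1]),np.linalg.norm(r[1]-r[2]));d=r[2]-r[1];e=r[0]-r[1]
y=np.arctan2(d[1],d[0]);print('ryaw',y,np.arctan2(e[1],e[0])+np.pi/2)
# seat corners black; seat disc
print('disc',ray('top0',160+330/5.6-.4,130+326/5.6-.4,.035))
print('from corners', (r[0]+r[2])/2 )
E
```

```text
cover [ 0.46025141 -0.24707105] [np.float64(0.062), np.float64(0.0868), np.float64(0.0629), np.float64(0.086)]
yaw 1.6198919433640124
yaw2 -1.5379608949169083
handle [ 0.45982333 -0.268087    0.04      ] pred [ 0.46133108 -0.26904454]
[[0.61068677 0.10037678]
 [0.50743369 0.05951138]
 [0.44249596 0.2438874 ]] 0.1110458476516542 0.19547743090642158
ryaw 1.9094321086120019 1.9476586049347193
disc [0.53242598 0.1570641  0.035     ]
from corners [0.52659136 0.17213209]
```

```bash
python3 - <<'E'
from h import *
def tri(a,b):
    A=[];B=[]
    for f,(u,v) in(('top0',a),('scene0',b)):
        K,p,R=cam(f);r=R@np.linalg.inv(K)@[u/1.5,v/1.5,1];r/=np.linalg.norm(r);M=np.eye(3)-np.outer(r,r);A.append(M);B.append(M@p)
    return np.linalg.lstsq(np.vstack(A),np.hstack(B),rcond=None)[0].round(3)
for n,a,b in [('door low',(155,377),(157,348)),('door r',(178,297),(205,272)),('door l',(62,330),(115,292)),('door t',(85,250),(160,228)),('mach',(152,211),(207,160)),('head',(317,213),(347,172)),('machtop',(30,150),(140,85)),('head bl',(255,205),(278,163))]:print(n,tri(a,b))
s=ctrl.state();q=s['tool_rot'];R0=Ro.from_quat(np.r_[q[1:],q[0]]);print(R0.as_matrix().round(3).tolist())
def target(pt,yaw,tilt,off=.078):
    y=np.array([np.cos(yaw-np.pi/2),np.sin(yaw-np.pi/2),0]);xd=np.array([np.cos(yaw),np.sin(yaw),0])
    z=xd*np.sin(tilt)-np.array([0,0,np.cos(tilt)]);R=np.c_[np.cross(y,z),y,z];return np.array(pt)-off*z,R
for yaw,pt in((1.61,(.4605,-.2685,.033)),):
    p,R=target(pt,yaw,.5);print(p)
    d=Ro.from_matrix(R)*R0.inv();print('rotvec',d.as_rotvec())
    print('yaw first, then tilt about',np.array([np.cos(yaw-np.pi/2),np.sin(yaw-np.pi/2)])*.5)
E
```

```text
door low [ 0.218  0.411 -0.108]
door r [0.362 0.414 0.021]
door l [ 0.214  0.65  -0.107]
door t [0.363 0.653 0.007]
mach [0.433 0.451 0.236]
head [0.554 0.17  0.28 ]
machtop [0.404 0.648 0.333]
head bl [0.503 0.279 0.277]
[[-0.964, 0.266, -0.001], [0.266, 0.964, -0.002], [0.0, -0.002, -1.0]]
[ 0.46196565 -0.30586646  0.10145144]
rotvec [ 0.41968575  0.3302084  -1.23549618]
yaw first, then tilt about [0.49961582 0.01959682]
```

```bash
python3 -m creep '[[2,-5.2,0,0,0,-0.079,0],[2,-5.2,0,0,0,-0.079,0],[2,-5.2,0,0,0,-0.079,0],[2,-5.2,0,0,0,-0.079,0],[2,-5.2,0,0,0,-0.079,0],[2,-5.2,0,0,0,-0.079,0],[2,-5.2,0,0,0,-0.079,0],[2,-5.2,0,0,0,-0.079,0],[2,-5.2,0,0,0,-0.079,0],[2,-5.2,0,0,0,-0.079,0],[2,-5.2,0,0,0,-0.079,0],[2,-5.2,0,0,0,-0.079,0],[2,-5.2,0,0,0,-0.079,0],[2,-5.2,0,0,0,-0.079,0],[2,-5.2,0,0,0,-0.079,0],[2,-5.2,0,0,0,-0.079,0],[0,0,0,0,0,0,0]]'
cat >> h.py <<'E'
def target(pt,yaw,tilt=.5,off=.078):
    y=np.array([np.cos(yaw-np.pi/2),np.sin(yaw-np.pi/2),0]);xd=np.array([np.cos(yaw),np.sin(yaw),0])
    z=xd*np.sin(tilt)-np.array([0,0,np.cos(tilt)]);R=np.c_[np.cross(y,z),y,z];return np.array(pt)-off*z,R
def todo(pt,yaw,tilt=.5,off=.078):
    s=ctrl.state();q=s['tool_rot'];R0=Ro.from_quat(np.r_[q[1:],q[0]]);p,R=target(pt,yaw,tilt,off)
    print('cm',((p-s['ee_pos'])*100).round(2),'rot',(Ro.from_matrix(R)*R0.inv()).as_rotvec().round(3),'F',s['ft_force'].round(1),'open',s['opening'],'t',s['time'],'q',s['joint_positions'].round(2))
E
python3 - <<'E'
from h import *
todo((.4605,-.2685,.033),1.61)
snap('wrist','w1');i=cv2.imread('pics/w1.png');cv2.imwrite('pics/w1b.png',cv2.resize(i,(768,576)))
E
```

```text
time: 2.22
ee_pos: [0.4662, -0.3047, 0.2999]
tool_rot: [-0.002, 0.695, 0.719, -0.0]
ft_force: [0.5, 0.9, -0.5]
opening: 0.0939
finger_force: 0.0
cm [ -0.43  -0.12 -19.85] rot [0.497 0.015 0.004] F [ 0.5  0.9 -0.5] open 0.09388013634102829 t 2.225 q [-0.68  0.11  1.36 -0.    1.68 -0.71]
```

View pics/w1b.png

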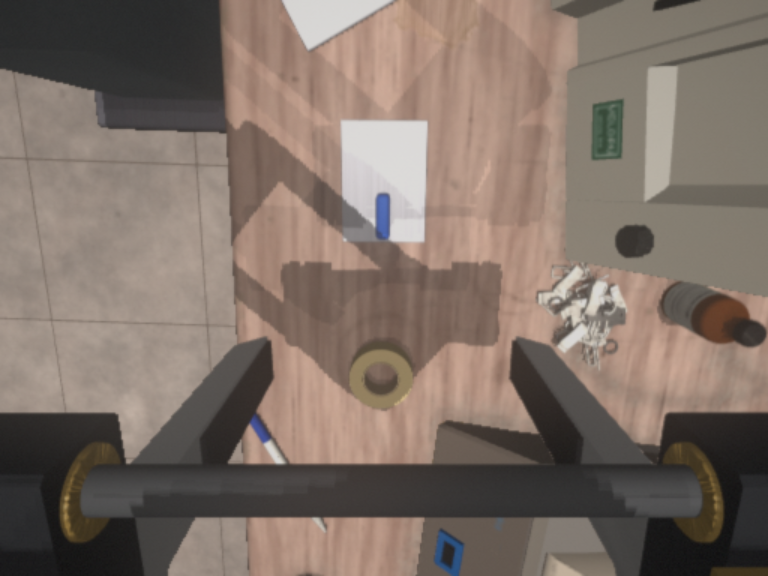

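```bash
python3 - <<'E'
from h import *
c=np.array([ray('w1',u/1.5,v/1.5,.005)[:2] for u,v in [(341,121),(428,121),(425,242),(344,242)]])
print(c.mean(0),c[:2].mean(0)-c[2:].mean(0),[np.linalg.norm(c[i]-c[i-1]).round(4) for i in range(4)])
d=c[:2].mean(0)-c[2:].mean(0);y=np.arctan2(d[1],d[0]);print('yaw',y, 'pred handle',c.mean(0)-.022*d/np.linalg.norm(d))
h=[ray('w1',u/1.5,v/1.5,.04)[:2] for u,v in [(383,194),(383,240)]];print(h)
todo((np.mean(h,0)[0],np.mean(h,0)[1],.033),y)
E
```

```text
[ 0.45847082 -0.2455512 ] [-0.00275556  0.0893449 ] [np.float64(0.0894), np.float64(0.0638), np.float64(0.0894), np.float64(0.0632)]
yaw 1.6016283648381229 pred handle [ 0.45914902 -0.26754074]
[array([ 0.45819489, -0.2512166 ]), array([ 0.45915514, -0.28317757])]
cm [ -0.61  -0.18 -19.93] rot [ 0.497  0.014 -0.006] F [-0.8 -0.5  0. ] open 0.09369981842858138 t 2.275 q [-0.68  0.1   1.36  0.    1.69 -0.71]
```

```bash
python3 -m creep '[[-0.2,-0.05,-2,0.125,0.004,-0.001,0],[-0.2,-0.05,-2,0.125,0.004,-0.001,0],[-0.1,-0.05,-2,0.125,0.003,-0.001,0],[-0.1,-0.03,-2,0.122,0.003,-0.001,0],[0,0,-3,0,0,0,0],[0,0,-3,0,0,0,0.3],[0,0,-3,0,0,0,0.5],[0,0,-2,0,0,0,0.5],[0,0,0,0,0,0,0.5]]'
python3 - <<'E'
from h import *
todo((.4587,-.2674,.033),1.6016)
E
```

```text
time: 3.4
ee_pos: [0.4595, -0.302, 0.1117]
tool_rot: [-0.177, 0.673, 0.697, 0.172]
ft_force: [-0.1, -0.8, 1.2]
opening: 0.0577
finger_force: 0.0
cm [ 0.03 -0.27 -1.02] rot [ 0.     0.002 -0.004] F [-0.1 -0.8  1.2] open 0.05768907800071142 t 3.4 q [-0.83  0.39  1.45  0.32  1.68 -0.89]
```

```bash
python3 -m creep '[[0,-0.25,-0.5,0,0,0,0.5],[0,0,-0.5,0,0,0,0.5],[0,0,0,0,0,0,1],[0,0,0,0,0,0,1],[0,0,0,0,0,0,1],[0,0,0,0,0,0,1],[0,0,0,0,0,0,1],[0,0,0,0,0,0,1],[0,0,0,0,0,0,1]]'
python3 - <<'E'
from h import *
todo((.4587,-.2674,.033),1.6016)
E
```

```text
time: 4.53
ee_pos: [0.46, -0.3061, 0.1028]
tool_rot: [-0.176, 0.674, 0.697, 0.172]
ft_force: [-0.1, -1.0, 1.1]
opening: 0.0097
finger_force: 30.0
cm [-0.02  0.13 -0.14] rot [ 0.003  0.004 -0.002] F [-0.1 -1.   1.1] open 0.009735228466850853 t 4.525 q [-0.83  0.41  1.46  0.32  1.67 -0.9 ]
```

```bash
cat >> h.py <<'E'
def T(p,R):
    M=np.eye(4);M[:3,:3]=R;M[:3,3]=p;return M
def yawT(x,y,z,yaw): return T([x,y,z],Ro.from_euler('z',yaw).as_matrix())
def tool():
    s=ctrl.state();q=s['tool_rot'];return T(s['ee_pos'],Ro.from_quat(np.r_[q[1:],q[0]]).as_matrix()),s
def place(G):  # G: desired world pose of cover
    C=np.load('grasp.npy');W,s=tool();D=G@np.linalg.inv(C)
    print('cm',((D[:3,3]-W[:3,3])*100).round(2),'rot',Ro.from_matrix(D[:3,:3]@W[:3,:3].T).as_rotvec().round(3),'F',s['ft_force'].round(1),s['ft_torque'].round(2),'open',round(s['opening'],4),'t',s['time'])
    N=W@C;print('cover now',N[:3,3].round(4),Ro.from_matrix(N[:3,:3]).as_euler('ZYX').round(3))
E
python3 - <<'E'
from h import *
W,s=tool();C=np.linalg.inv(W)@yawT(.4587-.0007,-.2455,0,1.6016);np.save('grasp.npy',C)
a=np.array([np.cos(1.925),np.sin(1.925)]);p=np.array([.532,.1575])-.13*a
place(yawT(p[0],p[1],.19,1.925))
E
```

```text
cm [13.82 28.48 19.  ] rot [-0.    -0.     0.323] F [-0.1 -1.   1.1] [-0.22  0.26  0.07] open 0.0097 t 4.525
cover now [ 0.458  -0.2455 -0.    ] [1.602 0.    0.   ]
```

```bash
python3 - <<'E'
from h import *
for p in [(422,316),(485,338),(550,353),(437,205)]:
    print(p,[ray('top0',p[0]/1.5,p[1]/1.5,z).round(3)[:2].tolist() for z in (0,.1)])
for p in [(427,350),(558,425),(480,195)]:print('s',p,[ray('scene0',p[0]/1.5,p[1]/1.5,z).round(3)[:2].tolist() for z in (0,.1,.3)])
E
```

```text
(422, 316) [[0.568, -0.041], [0.532, -0.054]]
(485, 338) [[0.585, -0.175], [0.548, -0.178]]
(550, 353) [[0.617, -0.303], [0.578, -0.297]]
(437, 205) [[0.815, 0.046], [0.761, 0.027]]
s (427, 350) [[0.568, -0.033], [0.498, -0.101], [0.36, -0.238]]
s (558, 425) [[0.613, -0.288], [0.537, -0.323], [0.387, -0.392]]
s (480, 195) [[1.04, 0.276], [0.908, 0.167], [0.645, -0.051]]
```

```bash
python3 - <<'E'
from h import *
place(yawT(.405,.112,.14,1.925))
E
python3 -m creep '[[0,0,0.5,0,0,0,1],[0,0,1.5,0,0,0,1],[0,0,2,0,0,0,1],[-0.5,0.5,2,0,0,0,1],[-1,2,2,0,0,0,1],[-1,2,2,0,0,0,1],[-1,2.5,2,0,0,0,1],[-1,2.5,2,0,0,0,1]]'
python3 - <<'E'
from h import *
place(yawT(.405,.112,.14,1.925))
E
```

```text
cm [-3.38 36.13 14.  ] rot [-0.    -0.     0.323] F [-0.1 -1.   1.1] [-0.22  0.26  0.07] open 0.0097 t 4.525
cover now [ 0.458  -0.2455 -0.    ] [1.602 0.    0.   ]
time: 5.52
ee_pos: [0.4144, -0.21, 0.2448]
tool_rot: [-0.175, 0.674, 0.697, 0.172]
ft_force: [0.8, -0.2, -1.2]
opening: 0.0099
finger_force: 30.0
cm [ 1.17 26.52 -0.2 ] rot [0.001 0.002 0.323] F [ 0.8 -0.2 -1.2] [-0.47  0.02 -0.02] open 0.0099 t 5.525
cover now [ 0.4126 -0.1496  0.1419] [ 1.602e+00  1.000e-03 -1.000e-03]
```

```bash
python3 -m creep '[[0,2.65,0,0,0,0.032,1],[0,2.65,0,0,0,0.032,1],[0,2.65,0,0,0,0.032,1],[0,2.65,0,0,0,0.032,1],[0,2.65,0,0,0,0.033,1],[0,2.65,0,0,0,0.033,1],[0,2.65,0,0,0,0.033,1],[0.4,2.65,0,0,0,0.032,1],[0.4,2.65,0,0,0,0.032,1],[0.4,2.65,0,0,0,0.032,1],[0,0,0,0,0,0,1],[0,0,0,0,0,0,1]]'
python3 - <<'E'
from h import *
place(yawT(.532,.1575,.12,1.925))
snap('wrist','w2');i=cv2.imread('pics/w2.png');cv2.imwrite('pics/w2b.png',cv2.resize(i,(768,576)))
E
```

```text
time: 7.02
ee_pos: [0.4268, 0.0536, 0.2434]
tool_rot: [-0.2, 0.553, 0.796, 0.142]
ft_force: [0.6, -0.6, -0.7]
opening: 0.01
finger_force: 30.0
cm [12.64  4.71 -2.05] rot [0.001 0.001 0.001] F [ 0.6 -0.6 -0.7] [-0.36 -0.12 -0.  ] open 0.01 t 7.025
cover now [0.4057 0.1103 0.1405] [ 1.924e+00  1.000e-03 -1.000e-03]
```

View pics/w2b.png

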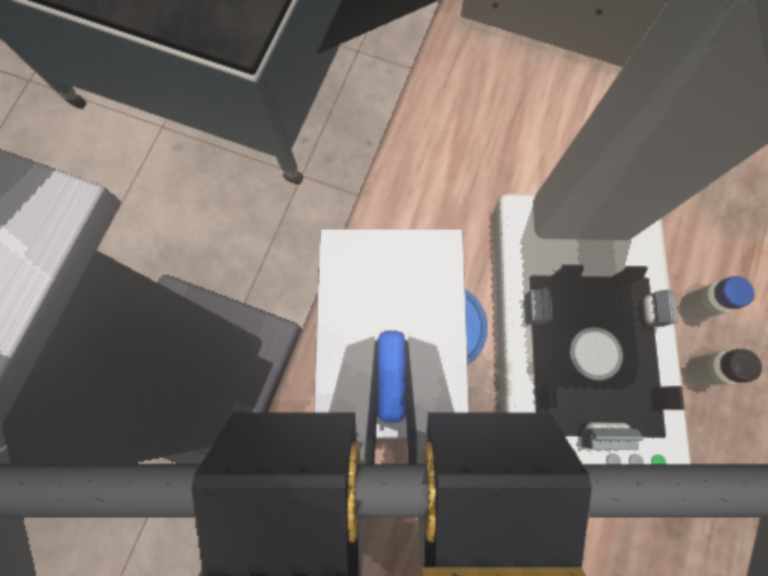

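```bash
python3 - <<'E'
from h import *
W,s=tool();N=W@np.load('grasp.npy')
for x,y in((45,32),(45,-32),(-6,0),(-38,0)):
    z=.005 if x>0 else .04
    print(x,y,proj('w2',(N@[x/1e3,y/1e3,z,1])[:3])*1.5)
P=lambda u,v,z:ray('w2',u/1.5,v/1.5,z)[:2]
print('disc',P(597,353,.035))
r=P(503,196,.031);l=P(512,410,.031);d=r-l;print('left edge',r,l,'yaw',np.arctan2(d[1],d[0]))
b=P(664,235,.031);c=P(689,460,.031);d=b-c;print('right edge',b,c,np.arctan2(d[1],d[0]))
yw=1.925;X=np.array([np.cos(yw),np.sin(yw)]);Y=np.array([-X[1],X[0]])
S=np.array([.532,.1575])
for q in(r,l,b,c):print('rel',(q-S)@X,(q-S)@Y)
i=cv2.imread('pics/w2.png');cv2.imwrite('pics/w2c.png',cv2.resize(i[120:320,300:500],(800,800),interpolation=cv2.INTER_CUBIC)[:600])
cv2.imwrite('pics/w2c.png',cv2.resize(i[125:312,320:500],None,fx=3.2,fy=3.2,interpolation=cv2.INTER_CUBIC))
E
```

```text
45 32 [318.91990211 229.45243743]
45 -32 [461.14741115 230.04132967]
-6 0 [389.75550678 330.01788234]
-38 0 [389.41880705 423.00891039]
disc [0.53182316 0.15869627]
left edge [0.44190367 0.24448169] [0.49151353 0.10523905] yaw 1.9130579521450035
right edge [0.55599758 0.2558417 ] [0.60471209 0.11479533] 1.9033488881087555
rel 0.11283146090699417 0.05433437595005542
rel -0.03497427782421666 0.05609956306861123
rel 0.08391353354828288 -0.05661706706374448
rel -0.065273411322148 -0.05338649901337471
```

View pics/w2c.png

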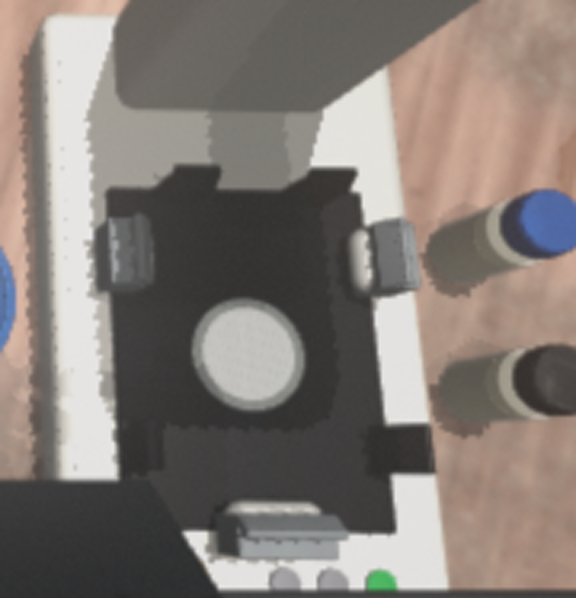

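```bash
python3 - <<'E'
from h import *
P=lambda u,v,z=.035:ray('w2',320+u/3.2-.35,125+v/3.2-.35,z)[:2]
a,b,c,e=P(107,190),P(360,195),P(395,532),P(120,480)
ang=lambda d:np.arctan2(d[1],d[0])
print('disc',P(248,354),'right edge yaw',ang(b-c),'left',ang(a-e),'rear',ang(a-b)-np.pi/2,np.linalg.norm(b-c),np.linalg.norm(a-b),'mid',(a+c)/2)
l1,l2=P(42,40,.031),P(57,470,.031);print('base left',ang(l1-l2)); r1,r2=P(388,70,.031),P(447,585,.031);print('base right',ang(r1-r2))
E
```

```text
disc [0.53103005 0.15846156] right edge yaw 1.9060405145462493 left 1.9047718773655478 rear -4.375747614469875 0.10233654128515698 0.07998026984766499 mid [0.53041036 0.15801875]
base left 1.908365515562731
base right 1.9070500038238358
```

```bash
python3 -m creep '[[1.25,0.47,-0.2,0,0,-0.003,1],[1.25,0.47,-0.2,0,0,-0.003,1],[1.25,0.47,-0.2,0,0,-0.003,1],[1.25,0.47,-0.2,0,0,-0.003,1],[1.25,0.47,-0.2,0,0,-0.003,1],[1.25,0.47,-0.2,0,0,-0.002,1],[1.25,0.47,-0.2,0,0,0,1],[1.25,0.47,-0.2,0,0,0,1],[1.25,0.47,-0.2,0,0,0,1],[1,0.47,-0.2,0,0,0,1],[0.2,0.1,0,0,0,0,1],[0,0,0,0,0,0,1],[0,0,0,0,0,0,1]]'
python3 - <<'E'
from h import *
place(yawT(.5305,.1581,.075,1.907))
W,s=tool();N=W@np.load('grasp.npy')
snap('wrist','w3');i=cv2.imread('pics/w3.png');cv2.imwrite('pics/w3b.png',cv2.resize(i[100:320,130:400],None,fx=2.7,fy=2.7,interpolation=cv2.INTER_CUBIC))
for p in((45,32,5),(45,-32,5)): print((proj('w3',(N@[p[0]/1e3,p[1]/1e3,p[2]/1e3,1])[:3])-[130,100])*2.7)
S=yawT(.531,.1583,.035,1.907)
for p in((28,-34,24),(28,34,24),(50,0,17)): print(p,(proj('w3',(S@[p[0]/1e3,p[1]/1e3,p[2]/1e3,1])[:3])-[130,100])*2.7)
E
```

```text
time: 8.7
ee_pos: [0.5513, 0.1019, 0.2229]
tool_rot: [-0.2, 0.56, 0.791, 0.144]
ft_force: [-0.4, 0.4, -1.6]
opening: 0.0096
finger_force: 30.0
cm [-0.07 -0.1  -4.5 ] rot [ 0.  0. -0.] F [-0.4  0.4 -1.6] [-0.39 -0.09  0.01] open 0.0096 t 8.7
cover now [0.5312 0.159  0.12  ] [ 1.907  0.    -0.   ]
[222.7701407  142.02130644]
[478.88076754 142.89239716]
(28, -34, 24) [455.89121606 268.94394306]
(28, 34, 24) [242.27954238 268.19693414]
(50, 0, 17) [349.37624043 208.41059738]
```

View pics/w3b.png

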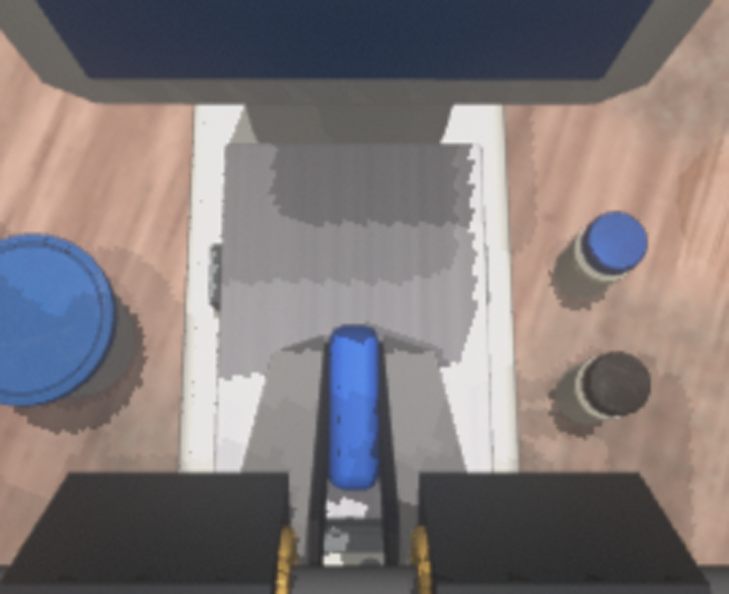

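```bash
python3 -m creep '[[-0.07,-0.1,-1,0,0,0,1],[0,0,-1.2,0,0,0,1],[0,0,-1.2,0,0,0,1],[0,0,-1.2,0,0,0,1],[0,0,-0.9,0,0,0,1],[0,0,-0.3,0,0,0,1],[0,0,0,0,0,0,1]]'
python3 - <<'E'
from h import *
place(yawT(.5305,.1581,.047,1.907))
E
```

```text
time: 9.62
ee_pos: [0.5509, 0.101, 0.1646]
tool_rot: [-0.2, 0.559, 0.791, 0.144]
ft_force: [0.5, -0.5, -2.1]
opening: 0.0097
finger_force: 30.0
cm [-0.03 -0.01 -1.48] rot [-0.     0.    -0.001] F [ 0.5 -0.5 -2.1] [-0.42 -0.09  0.01] open 0.0097 t 9.625
cover now [0.5308 0.1582 0.0618] [ 1.908 -0.    -0.   ]
```

```bash
python3 -m creep '[[-0.03,0,-0.2,0,0,0,1],[0,0,-0.2,0,0,0,1],[0,0,-0.2,0,0,0,1],[0,0,-0.2,0,0,0,1],[0,0,0,0,0,0,1]]'
python3 - <<'E'
from h import *
place(yawT(.5305,.1581,.047,1.907))
E
```

```text
time: 10.25
ee_pos: [0.5505, 0.101, 0.1565]
tool_rot: [-0.2, 0.56, 0.791, 0.144]
ft_force: [0.7, -0.1, -1.7]
opening: 0.0097
finger_force: 30.0
cm [ 0.02 -0.01 -0.66] rot [-0.    -0.    -0.001] F [ 0.7 -0.1 -1.7] [-0.41 -0.06  0.  ] open 0.0097 t 10.25
cover now [0.5302 0.1582 0.0536] [ 1.908 -0.     0.   ]
```

```bash
python3 -m creep '[[0,0,-0.1,0,0,0,1],[0,0,-0.1,0,0,0,1],[0,0,-0.1,0,0,0,1],[0,0,0,0,0,0,1]]'
python3 - <<'E'
from h import *
place(yawT(.5305,.1581,.047,1.907))
E
```

```text
time: 10.75
ee_pos: [0.5505, 0.101, 0.1536]
tool_rot: [-0.2, 0.559, 0.791, 0.144]
ft_force: [-0.2, -0.1, -2.7]
opening: 0.0102
finger_force: 30.0
cm [ 0.01 -0.01 -0.37] rot [-0.    -0.    -0.001] F [-0.2 -0.1 -2.7] [-0.4  -0.13 -0.04] open 0.0102 t 10.75
cover now [0.5303 0.1582 0.0507] [ 1.908 -0.     0.   ]
```

```bash
python3 -m creep '[[0,0,-0.1,0,0,0,1],[0,0,-0.1,0,0,0,1],[0,0,0,0,0,0,1]]'; python3 -m creep '[[0,0,-0.05,0,0,0,1],[0,0,0,0,0,0,1]]';python3 -m creep '[[0,0,-0.05,0,0,0,1],[0,0,0,0,0,0,1]]'
python3 - <<'E'
from h import *
place(yawT(.5305,.1581,.047,1.907))
E
```

```text
time: 11.12
ee_pos: [0.5505, 0.101, 0.1516]
tool_rot: [-0.2, 0.56, 0.791, 0.144]
ft_force: [-0.2, -0.6, -2.0]
opening: 0.0099
finger_force: 30.0
time: 11.38
ee_pos: [0.5506, 0.101, 0.1512]
tool_rot: [-0.2, 0.559, 0.791, 0.144]
ft_force: [-0.4, -1.1, -2.4]
opening: 0.0097
finger_force: 30.0
time: 11.62
ee_pos: [0.5505, 0.1009, 0.1507]
tool_rot: [-0.2, 0.559, 0.791, 0.144]
ft_force: [0.6, 0.7, -2.3]
opening: 0.0098
finger_force: 30.0
cm [ 0.01 -0.   -0.08] rot [-0.     0.    -0.001] F [ 0.6  0.7 -2.3] [-0.38 -0.04 -0.02] open 0.0098 t 11.625
cover now [0.5304 0.1581 0.0478] [ 1.908 -0.    -0.   ]
```

```bash
for i in 1; do python3 -m creep '[[0,0,-0.05,0,0,0,1],[0,0,0,0,0,0,1]]';python3 -m creep '[[0,0,-0.05,0,0,0,1],[0,0,0,0,0,0,1]]'; done
python3 - <<'E'
from h import *
place(yawT(.5305,.1581,.047,1.907))
E
```

```text
time: 11.88
ee_pos: [0.5505, 0.101, 0.1502]
tool_rot: [-0.2, 0.559, 0.791, 0.144]
ft_force: [0.1, -0.0, -1.3]
opening: 0.0098
finger_force: 30.0
time: 12.12
ee_pos: [0.5506, 0.101, 0.1497]
tool_rot: [-0.2, 0.559, 0.791, 0.144]
ft_force: [-0.3, 0.4, -0.6]
opening: 0.0098
finger_force: 30.0
cm [ 0.01 -0.01  0.01] rot [-0.     0.    -0.001] F [-0.3  0.4 -0.6] [-0.36 -0.03 -0.02] open 0.0098 t 12.125
cover now [0.5304 0.1582 0.0469] [ 1.908 -0.    -0.   ]
```

```bash
python3 -m creep '[[0,0,-0.05,0,0,0,1],[0,0,0,0,0,0,1],[0,0,0,0,0,0,0.85],[0,0,0,0,0,0,0.75],[0,0,0,0,0,0,0.7],[0,0,0,0,0,0,0.7],[0,0,0,0,0,0,0.7]]'
python3 -m creep '[[0,0,0.3,0,0,0,0.7],[0,0,1,0,0,0,0.7],[0,0,2,0,0,0,0.7],[0,0,2,0,0,0,0.7],[0,0,0,0,0,0,1],[0,0,0,0,0,0,1],[0,0,0,0,0,0,1]]'
python3 - <<'E'
from h import *
snap('wrist','w4');i=cv2.imread('pics/w4.png');cv2.imwrite('pics/w4b.png',cv2.resize(i[100:320,130:400],None,fx=2.7,fy=2.7,interpolation=cv2.INTER_CUBIC))
S=yawT(.531,.1583,.035,1.907)
for p in((45,32,17),(45,-32,17),(-6,0,52),(-38,0,52)): print(p,(proj('w4',(S@[p[0]/1e3,p[1]/1e3,p[2]/1e3,1])[:3])-[130,100])*2.7)
h=(S@[-.022,0,.055,1])[:3];todo(h,1.907,.5,.097)
E
```

```text
time: 13.0
ee_pos: [0.5506, 0.1009, 0.1492]
tool_rot: [-0.2, 0.56, 0.791, 0.144]
ft_force: [-0.7, -0.3, 0.4]
opening: 0.0282
finger_force: 0.0
time: 13.88
ee_pos: [0.5501, 0.101, 0.2013]
tool_rot: [-0.2, 0.56, 0.791, 0.143]
ft_force: [0.1, 0.2, 0.8]
opening: 0.002
finger_force: 0.0
(45, 32, 17) [250.46587114 202.90464796]
(45, -32, 17) [459.00906198 203.59274594]
(-6, 0, 52) [354.87124297 355.48920437]
(-38, 0, 52) [354.57499739 485.3128777 ]
cm [ 0.34 -0.73 -2.62] rot [ 0.001  0.003 -0.003] F [-0.1  0.8  0.3] open 0.001074970763334004 t 13.925 q [-0.12  0.24  1.47  0.45  1.66 -0.47]
```

View pics/w4b.png

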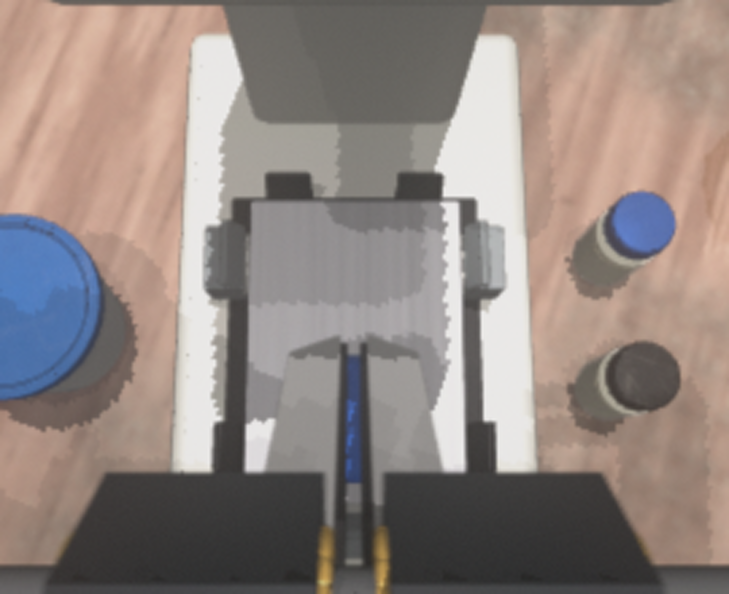

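```bash
python3 -m creep '[[0.1,-0.2,-0.7,0,0,0,1],[0.1,-0.15,-0.8,0,0,0,1],[0,0,-0.6,0,0,0,1],[0,0,0,0,0,0,1]]'; for i in 1; do python3 -m creep '[[0,0,-0.15,0,0,0,1],[0,0,-0.15,0,0,0,1],[0,0,0,0,0,0,1]]'|grep -E 'ee_p|ft'; python3 -m creep '[[0,0,-0.1,0,0,0,1],[0,0,-0.1,0,0,0,1],[0,0,0,0,0,0,1]]'|grep -E 'ee_p|ft';python3 -m creep '[[0,0,-0.1,0,0,0,1],[0,0,-0.1,0,0,0,1],[0,0,0,0,0,0,1]]'|grep -E 'ee_p|ft'; done
```

```text
time: 14.42
ee_pos: [0.5522, 0.0975, 0.1801]
tool_rot: [-0.201, 0.56, 0.791, 0.143]
ft_force: [0.4, 0.3, -0.7]
opening: 0.0004
finger_force: 0.0
ee_pos: [0.5526, 0.0975, 0.1783]
ft_force: [0.1, 0.0, 0.6]
ee_pos: [0.5525, 0.0974, 0.1761]
ft_force: [-0.4, 0.1, -0.3]
ee_pos: [0.5527, 0.0975, 0.1748]
ft_force: [0.1, 0.2, 3.2]
```

```bash
for i in 1; do python3 -m creep '[[0,0,-0.1,0,0,0,1],[0,0,-0.1,0,0,0,1]]'|grep -E 'ee_p|ft'; python3 -m creep '[[0,0,-0.1,0,0,0,1],[0,0,-0.1,0,0,0,1]]'|grep -E 'ee_p|ft';python3 -m creep '[[0,0,-0.1,0,0,0,1],[0,0,-0.1,0,0,0,1]]'|grep -E 'ee_p|ft'; done
```

```text
ee_pos: [0.553, 0.097, 0.1729]
ft_force: [-0.2, -2.3, 3.4]
ee_pos: [0.5532, 0.0969, 0.1706]
ft_force: [2.2, -4.8, 5.3]
ee_pos: [0.5522, 0.098, 0.1677]
ft_force: [0.2, -2.2, 3.8]
```

```bash
for i in 1; do python3 -m creep '[[0,0,-0.1,0,0,0,1],[0,0,-0.1,0,0,0,1]]'|grep -E 'ee_p|ft'; python3 -m creep '[[0,0,-0.1,0,0,0,1],[0,0,-0.1,0,0,0,1]]'|grep -E 'ee_p|ft';python3 -m creep '[[0,0,-0.1,0,0,0,1],[0,0,0,0,0,0,1]]'|grep -E 'ee_p|ft'; done
```

```text
ee_pos: [0.5523, 0.098, 0.1674]
ft_force: [-1.9, -2.7, 9.3]
ee_pos: [0.5524, 0.0981, 0.1671]
ft_force: [-2.6, -2.6, 15.9]
ee_pos: [0.5525, 0.0984, 0.1669]
ft_force: [-4.0, -2.5, 15.8]
```

```bash
python3 -m creep '[[0,0,-0.1,0,0,0,1],[0,0,0,0,0,0,1]]'|grep -E 'ee_p|ft'; python3 -m creep '[[0,0,0.5,0,0,0,1],[0,0,2,0,0,0,1],[-0.2,0.3,3.5,0,0,0,1],[0,0,0,0,0,0,1]]'
python3 - <<'E'
from h import *
snap('wrist','w5');i=cv2.imread('pics/w5.png')
snap('scene','s5');j=cv2.imread('pics/s5.png')
A=cv2.resize(i[120:330,150:380],(500,456),interpolation=cv2.INTER_CUBIC);B=cv2.resize(j[150:240,180:280],(300,270),interpolation=cv2.INTER_CUBIC)
o=np.zeros((456,800,3),np.uint8);o[:,:500]=A;o[:270,500:]=B;cv2.imwrite('pics/w5b.png',o)
S=yawT(.531,.1583,.035,1.907)
for p in((45,32,17),(45,-32,17),(-6,0,52),(-6,0,40)): print(p,(proj('w5',(S@[p[0]/1e3,p[1]/1e3,p[2]/1e3,1])[:3])-[150,120])*2.174)
for y in(15,-15):todo((S@[.034,y/1e3,.025,1])[:3],1.907,.5,.097)
E
```

```text
ee_pos: [0.5524, 0.0992, 0.1663]
ft_force: [-4.0, 0.9, 15.6]
time: 17.8
ee_pos: [0.5518, 0.1007, 0.2257]
tool_rot: [-0.197, 0.559, 0.792, 0.145]
ft_force: [-0.0, -0.0, 1.6]
opening: 0.0002
finger_force: 0.0
(45, 32, 17) [158.15899955 133.28312983]
(45, -32, 17) [312.55024005 134.17591051]
(-6, 0, 52) [234.96095277 247.48074472]
(-6, 0, 40) [234.89667523 251.12920362]
cm [-2.96  4.11 -7.7 ] rot [ 0.002  0.005 -0.003] F [-0.4 -0.1 -0.5] open 0.00031448580415678693 t 17.9 q [-0.12  0.22  1.44  0.45  1.7  -0.45]
cm [-0.12  5.1  -7.7 ] rot [ 0.002  0.005 -0.003] F [-0.4 -0.1 -0.5] open 0.00031448580415678693 t 17.9 q [-0.12  0.22  1.44  0.45  1.7  -0.45]
```

View pics/w5b.png

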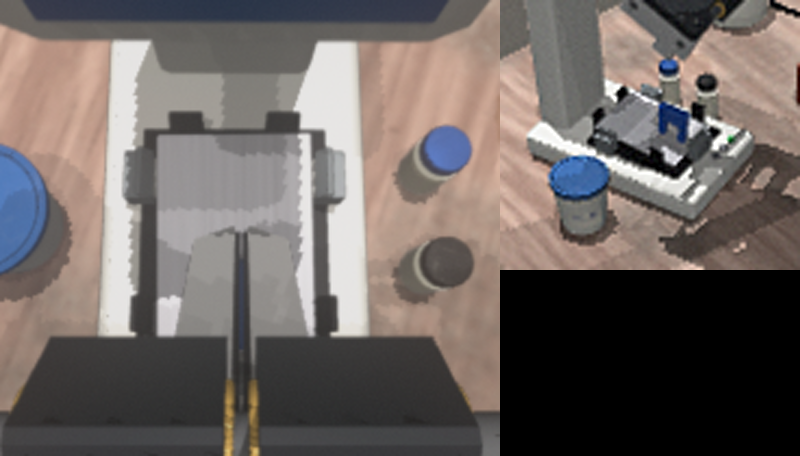

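```bash
python3 -m creep '[[-0.6,0.05,-1.4,0,0,0,1],[-0.6,0.05,-1.4,0,0,0,1],[-0.66,0.09,-1.5,0,0,0,1],[-0.26,0.77,-0.68,0,0,0,1],[-0.26,0.77,-0.68,0,0,0,1],[-0.26,0.77,-0.68,0,0,0,1],[-0.26,0.77,-0.68,0,0,0,1],[-0.25,0.77,-0.4,0,0,0,1],[0,0,0,0,0,0,1]]'
python3 - <<'E'
from h import *
S=yawT(.531,.1583,.035,1.907)
todo((S@[.034,.017,.022,1])[:3],1.907,.5,.097)
E
```

```text
time: 19.02
ee_pos: [0.5187, 0.1415, 0.1477]
tool_rot: [-0.2, 0.559, 0.792, 0.143]
ft_force: [0.4, 0.3, 0.3]
opening: 0.0002
finger_force: 0.0
cm [ 0.04 -0.06 -0.56] rot [ 0.001  0.004 -0.004] F [0.4 0.3 0.3] open 0.0002132287315211848 t 19.025 q [-0.05  0.22  1.6   0.46  1.53 -0.46]
```

```bash
python3 -m creep '[[0.04,-0.06,-0.3,0,0,0,1],[0,0,-0.2,0,0,0,1],[0,0,-0.1,0,0,0,1]]'|grep -E 'ee_p|ft'; for i in 1; do python3 -m creep '[[0,0,-0.1,0,0,0,1],[0,0,-0.1,0,0,0,1]]'|grep -E 'ee_p|ft'; python3 -m creep '[[0,0,-0.1,0,0,0,1],[0,0,-0.1,0,0,0,1]]'|grep -E 'ee_p|ft';python3 -m creep '[[0,0,-0.1,0,0,0,1],[0,0,-0.1,0,0,0,1]]'|grep -E 'ee_p|ft'; done
```

```text
ee_pos: [0.5196, 0.14, 0.1419]
ft_force: [1.1, 0.4, 0.2]
ee_pos: [0.5195, 0.1402, 0.14]
ft_force: [-0.1, 0.3, 0.2]
ee_pos: [0.5195, 0.1403, 0.1382]
ft_force: [-0.8, -0.5, 2.4]
ee_pos: [0.5196, 0.1405, 0.1363]
ft_force: [0.8, 0.1, 2.3]
```

```bash
for i in 1; do python3 -m creep '[[0,0,-0.1,0,0,0,1],[0,0,-0.1,0,0,0,1]]'|grep -E 'ee_p|ft'; python3 -m creep '[[0,0,-0.1,0,0,0,1],[0,0,-0.1,0,0,0,1]]'|grep -E 'ee_p|ft';python3 -m creep '[[0,0,-0.1,0,0,0,1],[0,0,-0.1,0,0,0,1]]'|grep -E 'ee_p|ft';python3 -m creep '[[0,0,-0.1,0,0,0,1],[0,0,-0.1,0,0,0,1]]'|grep -E 'ee_p|ft'; done
```

```text
ee_pos: [0.5194, 0.1403, 0.1338]
ft_force: [0.0, 1.0, 1.4]
ee_pos: [0.5194, 0.14, 0.1315]
ft_force: [-0.2, -0.9, -0.5]
ee_pos: [0.5194, 0.1402, 0.1298]
ft_force: [0.6, -0.1, 1.3]
ee_pos: [0.5195, 0.1402, 0.1291]
ft_force: [-2.0, -2.6, 7.7]
```

```bash
python3 -m creep '[[0,0,-0.1,0,0,0,1],[0,0,-0.05,0,0,0,1],[0,0,0,0,0,0,1]]'|grep -E 'ee_p|ft'
python3 -m creep '[[0,0,0.3,0,0,0,1],[0,0,0.7,0,0,0,1],[0,0,1,0,0,0,1],[1.07,0.38,0,0,0,0,1],[1.07,0.38,0,0,0,0,1],[1.07,0.37,0,0,0,0,1],[0,0,0,0,0,0,1]]'
python3 - <<'E'
from h import *
S=yawT(.531,.1583,.035,1.907)
todo((S@[.034,-.017,.018,1])[:3],1.907,.5,.097)
E
```

```text
ee_pos: [0.5196, 0.1402, 0.1289]
ft_force: [-4.1, -3.2, 11.7]
time: 22.4
ee_pos: [0.5523, 0.1519, 0.146]
tool_rot: [-0.2, 0.559, 0.792, 0.143]
ft_force: [0.3, -0.2, 0.3]
opening: 0.0003
finger_force: 0.0
cm [-0.11  0.02 -0.79] rot [ 0.001  0.004 -0.003] F [ 0.3 -0.2  0.3] open 0.00032310286517999885 t 22.4 q [-0.03  0.29  1.52  0.46  1.53 -0.44]
```

```bash
python3 -m creep '[[-0.1,0,-0.2,0,0,0,1],[0,0,-0.2,0,0,0,1],[0,0,-0.2,0,0,0,1]]'|grep -E 'ee_p|ft'; for i in 1; do python3 -m creep '[[0,0,-0.1,0,0,0,1],[0,0,-0.1,0,0,0,1]]'|grep -E 'ee_p|ft'; python3 -m creep '[[0,0,-0.1,0,0,0,1],[0,0,-0.1,0,0,0,1]]'|grep -E 'ee_p|ft';python3 -m creep '[[0,0,-0.1,0,0,0,1],[0,0,-0.1,0,0,0,1]]'|grep -E 'ee_p|ft'; done
```

```text
ee_pos: [0.5503, 0.1515, 0.1403]
ft_force: [-0.8, 0.3, -0.1]
ee_pos: [0.5505, 0.1515, 0.1385]
ft_force: [0.2, 0.4, 0.4]
ee_pos: [0.5506, 0.1516, 0.1365]
ft_force: [-0.3, 0.6, -0.5]
ee_pos: [0.5506, 0.1516, 0.1344]
ft_force: [0.3, 0.4, 0.9]
```

```bash
for i in 1; do python3 -m creep '[[0,0,-0.1,0,0,0,1],[0,0,-0.1,0,0,0,1]]'|grep -E 'ee_p|ft'; python3 -m creep '[[0,0,-0.1,0,0,0,1],[0,0,-0.1,0,0,0,1]]'|grep -E 'ee_p|ft';python3 -m creep '[[0,0,-0.1,0,0,0,1],[0,0,-0.1,0,0,0,1]]'|grep -E 'ee_p|ft';python3 -m creep '[[0,0,-0.1,0,0,0,1],[0,0,0,0,0,0,1]]'|grep -E 'ee_p|ft'; done
```

```text
ee_pos: [0.5505, 0.1516, 0.1324]
ft_force: [0.1, -1.0, -0.4]
ee_pos: [0.5506, 0.1516, 0.1305]
ft_force: [0.5, -0.4, 0.2]
ee_pos: [0.5507, 0.1516, 0.1293]
ft_force: [-1.1, -0.8, 6.2]
ee_pos: [0.5507, 0.1516, 0.1292]
ft_force: [-1.8, -1.5, 6.6]
```

```bash
python3 -m creep '[[0,0,-0.1,0,0,0,1],[0,0,-0.1,0,0,0,1],[0,0,0,0,0,0,1]]'|grep -E 'ee_p|ft'
python3 -m creep '[[0,0,0.4,0,0,0,1],[0,0,1,0,0,0,1],[0.2,-0.6,0.8,0,0,0,1],[0.25,-0.75,0.8,0,0,0,1],[0.25,-0.75,0.8,0,0,0,1],[0.25,-0.75,0.8,0,0,0,1],[0.3,-0.9,0.8,0,0,0,1],[-0.5,-0.18,0,0,0,0,1],[-0.5,-0.18,0,0,0,0,1],[-0.6,-0.2,0,0,0,0,1],[0,0,0,0,0,0,1]]'
python3 - <<'E'
from h import *
S=yawT(.531,.1583,.035,1.907)
todo((S@[-.018,0,.045,1])[:3],1.907,.5,.097)
E
```

```text
ee_pos: [0.5507, 0.1516, 0.1288]
ft_force: [-3.7, -3.4, 13.8]
time: 26.28
ee_pos: [0.5464, 0.1086, 0.1792]
tool_rot: [-0.2, 0.559, 0.791, 0.143]
ft_force: [0.9, -0.6, -0.5]
opening: 0.0006
finger_force: 0.0
cm [ 0.59 -1.12 -1.41] rot [ 0.001  0.004 -0.003] F [ 0.9 -0.6 -0.5] open 0.0006361038466252795 t 26.275 q [-0.11  0.24  1.5   0.45  1.62 -0.48]
```

```bash
python3 -m creep '[[0.3,-0.56,-0.3,0,0,0,1],[0.29,-0.56,-0.4,0,0,0,1],[0,0,-0.4,0,0,0,1],[0,0,0,0,0,0,1]]'|grep -E 'ee_p|ft'; for i in 1; do python3 -m creep '[[0,0,-0.1,0,0,0,1],[0,0,-0.1,0,0,0,1]]'|grep -E 'ee_p|ft'; python3 -m creep '[[0,0,-0.1,0,0,0,1],[0,0,-0.1,0,0,0,1]]'|grep -E 'ee_p|ft';python3 -m creep '[[0,0,-0.1,0,0,0,1],[0,0,-0.1,0,0,0,1]]'|grep -E 'ee_p|ft'; done
```

```text
ee_pos: [0.5528, 0.0972, 0.1678]
ft_force: [0.6, 0.3, -0.8]
ee_pos: [0.553, 0.0974, 0.1666]
ft_force: [-0.0, 0.8, -0.6]
ee_pos: [0.553, 0.0974, 0.1647]
ft_force: [-0.4, -0.4, 2.5]
ee_pos: [0.5531, 0.0973, 0.1641]
ft_force: [-3.1, -2.1, 8.5]
```

```bash
python3 -m creep '[[0,0,-0.1,0,0,0,1],[0,0,-0.1,0,0,0,1],[0,0,0,0,0,0,1]]'|grep -E 'ee_p|ft'; python3 -m creep '[[0,0,-0.1,0,0,0,1],[0,0,0,0,0,0,1]]'|grep -E 'ee_p|ft'
python3 -m creep '[[0,0,0.5,0,0,0,1],[0,0,2,0,0,0,1],[0,0,3,0,0,0,1],[-0.5,-0.2,4,0,0,0,1],[-2,-0.8,4,0,0,0,1],[-3,-1,2,0,0,0,1],[-3,-1,1,0,0,0,1],[-3,-1,1,0,0,0,1],[0,0,0,0,0,0,1]]'
python3 - <<'E'
from h import *
for n in('wrist','scene','top'):snap(n,n+'6')
S=yawT(.531,.1583,.035,1.907)
def lum(n,pts): # print projected plate outline, and measured white/dark edges along lines
    i=cv2.cvtColor(cv2.imread(f'pics/{n}.png'),cv2.COLOR_BGR2GRAY)
    return i
# blue handle top centroid vs predicted at seated / rest
for n in('scene6','top6'):
    i=cv2.imread(f'pics/{n}.png').astype(int);c=proj(n,(S@[-.022,0,.04,1])[:3])
    m=((i[...,0]-i[...,2])>60);yy,xx=np.nonzero(m);k=np.hypot(xx-c[0],yy-c[1])<14;pts=np.c_[xx[k],yy[k]]
    print(n,'pix',k.sum(),'bbox',pts.min(0) if k.any() else None,pts.max(0) if k.any() else None)
    for z0 in(0,.012):
        q=np.array([proj(n,(S@[-.022+a*.016,b*.005,z0+z,1])[:3]) for a in(-1,1) for b in(-1,1) for z in(.022,.04)]);print(z0,'pred',q.min(0).round(1),q.max(0).round(1))
W,s=tool();print(s['ft_force'],s['time'])
E
```

```text
ee_pos: [0.5531, 0.0973, 0.1638]
ft_force: [-4.1, -2.4, 12.5]
ee_pos: [0.5531, 0.0973, 0.1637]
ft_force: [-5.7, -2.8, 16.7]
time: 29.28
ee_pos: [0.4373, 0.057, 0.3365]
tool_rot: [-0.198, 0.56, 0.792, 0.144]
ft_force: [0.5, 0.3, 0.6]
opening: 0.0004
finger_force: 0.0
scene6 pix 64 bbox [232 185] [241 196]
0 pred [230.8 183.6] [242.5 194.1]
0.012 pred [230.6 180.3] [242.4 190.8]
top6 pix 0 bbox None None
0 pred [218.7 181.4] [230.2 188.4]
0.012 pred [218.4 179.8] [230.  186.8]
[-0.27755386  0.46837113 -0.97864701] 29.425
```

```bash
python3 -m creep '[[1.65,0.63,-1,0,0,0,1],[1.65,0.63,-1,0,0,0,1],[1.65,0.63,-1,0,0,0,1],[1.65,0.63,-1,0,0,0,1],[1.65,0.63,-1,0,0,0,1],[1.65,0.63,-1,0,0,0,1],[0,0,-2.1,0,0,0,1],[0,0,-2.1,0,0,0,1],[0,0,-2.1,0,0,0,1],[0,0,-2.1,0,0,0,1],[-0.32,0.9,-0.88,0,0,0,1],[-0.32,0.9,-0.88,0,0,0,1],[-0.32,0.9,-0.88,0,0,0,1],[-0.32,0.9,-0.88,0,0,0,1],[-0.32,0.9,-0.88,0,0,0,1],[0,0,0,0,0,0,1]]'
python3 - <<'E'
from h import *
S=yawT(.531,.1583,.035,1.907)
todo((S@[.034,.017,.012,1])[:3],1.907,.5,.097)
E
```

```text
time: 31.42
ee_pos: [0.5202, 0.1408, 0.1456]
tool_rot: [-0.201, 0.559, 0.792, 0.143]
ft_force: [0.5, -0.5, 0.9]
opening: 0.0006
finger_force: 0.0
cm [-0.11  0.01 -1.35] rot [ 0.001  0.003 -0.004] F [ 0.5 -0.5  0.9] open 0.0006376707741048543 t 31.425 q [-0.05  0.22  1.6   0.46  1.53 -0.46]
```

```bash
python3 -m creep '[[-0.05,0,-0.4,0,0,0,1],[0,0,-0.4,0,0,0,1],[0,0,-0.3,0,0,0,1],[0,0,-0.1,0,0,0,1],[0,0,-0.1,0,0,0,1],[0,0,0,0,0,0,1]]'|grep -E 'ee_p|ft'; for i in 1; do python3 -m creep '[[0,0,-0.1,0,0,0,1],[0,0,-0.1,0,0,0,1]]'|grep -E 'ee_p|ft'; python3 -m creep '[[0,0,-0.1,0,0,0,1],[0,0,-0.1,0,0,0,1]]'|grep -E 'ee_p|ft'; done
```

```text
ee_pos: [0.5205, 0.14, 0.1335]
ft_force: [0.7, -0.2, 0.3]
ee_pos: [0.5205, 0.1401, 0.1315]
ft_force: [0.2, -0.7, 0.7]
ee_pos: [0.5205, 0.1401, 0.1296]
ft_force: [-1.3, -0.3, 2.3]
```

```bash
python3 -m creep '[[0,0,-0.15,0,0,0,1],[0,0,-0.15,0,0,0,1],[0,0,0,0,0,0,1]]'|grep -E 'ee_p|ft'
python3 -m creep '[[0,0,0.4,0,0,0,1],[0,0,1,0,0,0,1],[0.3,-0.9,0.9,0,0,0,1],[0.32,-0.9,0.9,0,0,0,1],[0.32,-0.9,0.9,0,0,0,1],[0.32,-0.9,0.9,0,0,0,1],[0.32,-0.9,0.9,0,0,0,1],[0,0,3,0,0,0,1],[0,0,4,0,0,0,1],[-1,-0.4,4,0,0,0,1],[-2,-0.8,3,0,0,0,1],[-3,-1,1,0,0,0,1],[-3,-1,0,0,0,0,1],[0,0,0,0,0,0,1]]'
python3 - <<'E'
from h import *
# bystanders: difference of scene image against start, near cup and vials
snap('scene','s7');a=cv2.imread('pics/scene0.png').astype(int);b=cv2.imread('pics/s7.png').astype(int)
for n,(u,v,w) in dict(cup=(207,210,8),vb=(236,172,4),vk=(249,177,4)).items():
    print(n,abs(a[v-w:v+w,u-w:u+w]-b[v-w:v+w,u-w:u+w]).mean())
print(ctrl.job_done())
E
```

```text
ee_pos: [0.5206, 0.1401, 0.1289]
ft_force: [-2.4, -3.7, 9.7]
time: 34.8
ee_pos: [0.4454, 0.0625, 0.3365]
tool_rot: [-0.199, 0.56, 0.791, 0.144]
ft_force: [0.8, 0.3, -0.2]
opening: 0.0008
finger_force: 0.0
cup 7.60546875
vb 10.8125
vk 10.0
the job is handed in; nothing more can be done
None
```

The cover was set on the seat and pressed down at the handle end and both free-end corners; by touch it lies flat, at the expected seated height (5 mm plate) within about 1 mm at all three points. I did not get a close-up of each catch, so the snaps are inferred from those heights. The arm never came near the cup or vials, though my last image check on them was inconclusive. The job was handed in at about 35 s, with the robot clear of everything.

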